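# Set the air valve to half open

### The job

The staple gun needs only a gentle air supply: swing the long lever handle of the bench air valve to half open, midway between straight across its pipe (shut) and in line with its pipe (fully open), and let go of it. Leave the other valve's short T handle as it is.

Things in the scene. Friction and masses are not known exactly. Their poses are not given: they have to be found in the camera images.
- lever_board: Air valve with the long lever, on a plywood board 110 x 240 x 18 mm fixed to the bench. Origin at bench height under the lever's vertical pivot; y axis along the steel pipe (55 mm up), z up. At y = +93 mm stands a filter (clear bowl, black cap), 50 mm wide, 126 mm high. Below the lever a round plate (radius 45 mm, 91 mm up) has three ribs at its edge, out to 60 mm: shut, half, fully open.
- lever (a joint): Lever angle, rad: 0 = shut, across the pipe, pointing to the board's -x; 1.571 = fully open, in line with the pipe, pointing to the board's -y; it grows anticlockwise seen from above. Half open is 0.785. Stops at both ends, no spring: dry friction of 0.25 N m (2 to 3 N at the grip) holds it where it is left. Starts shut or nearly so.
- lever_grip (a point): Centre of the black sleeve on the long lever, 101 mm from the pivot, 100 mm above the bench. Sleeve 62 mm long, 20 mm wide, 16 mm high; the free end is 31 mm further out. This frame's -x axis points along the lever from pivot to free end; z is up. Under the sleeve, shut to half open, 74 mm are free down to the board.
- tee_end (a point): One end of the other valve's short T handle (bar 70 mm long, 14 mm wide, top 109 mm above the bench), the bar's centre 32 mm from here along -y of this frame. That valve has a round gauge and no filter bowl and stands on its own similar board to one side of the first. Not to be moved.

How it is judged:
By the outcome, as a careful person would: the job done as asked, in the order asked, and still so for the second after the job is handed in, with the robot touching nothing.
It also fails if it takes over 32 s, if anything falls off the work surface, if the arm or the gripper's body presses on something with over 40 N, if the wrist force passes 120 N, or if a joint passes its speed limit or range.

### The arm

A 6-joint arm with a two-finger parallel gripper is mounted at the origin on the work surface. World frame = base frame: x ahead of the robot, y to its left, z up, the work surface at z = 0. Lengths are in m, angles in rad, forces in N, time in s.
With the tool pointing down it reaches from about 0.35 to 0.975 m from the base axis. Payload 4.9 kg.
Tool frame: the origin (TCP) lies at the very end of the fingers, on their centre line; the grasp point (between the pads) lies 19 mm behind it; z points along the fingers, y is the line along which they close (so a half turn about z gives the same grasp; the last joint's range is limited). The gripper opens to 85 mm and grips with 20 to 120 N. Pads are 22 mm wide; open, the fingers measure 114 mm over their backs; the gripper's body (76 mm by 85 mm) begins 54 mm behind the grasp point. The pads swing forward as they close: fully open they stand 13 mm farther back than shut.
Start: joints at [1.034, 0.053, 1.613, -0, 1.476, -0.119], TCP at [0.254, 0.571, 0.231] pointing down, gripper open.
Joint ranges: [-3.01, 3.01], [-1.01, 2.22], [0.06, 2.58], [-1.02, 4.17], [0.09, 2.62], [-3.14, 3.14]. Speed limits (rad/s): [2.57, 2.57, 3.14, 3.14, 3.14, 3.14].

### API

Orientations are given as a rotation vector (axis times angle).
In Python, from station import ctrl, imaging gives the robot as it stands.
- The arm moves only by the tool play_rows, never from a script. Its argument "series" is a list of rows, each a list of 3 entries, a list of its own where there are three numbers: the opening, from 0 (shut) to 1 (fully open), then the shift along the tool's x, y, z each as a share of 0.05 m, from -1 to 1, then the turn, a rotation vector about the tool's x, y, z each as a share of 8 degrees, from -1 to 1. In form: [[grip, [dx, dy, dz], [ax, ay, az]], ...]. A call has 1 to 8 rows; each row shifts and turns the commanded pose from where the row before left it, along the tool's axes as they then stand; what a row does not reach is not made up. A row lasts 1/8 s, in which the tool goes at most 62.5 mm and 10.7 degrees, less where a joint would pass 70% of its speed; a pose out of reach is approached as far as the arm can. A call with a number of a shift or a turn outside -1 to 1 is refused whole. A call with a gripper value outside its range is refused whole. The fingers move at their own pace and stop on an object; "force" is the grip in N (left out, the last holds). Time passes only in rows, so rows that do not move let the fingers close. It gives the time, the measured TCP pose, the force, the opening and the grip force at its end, in the units of the state.
- ctrl.get_obs(): the state, without advancing time (a new reading comes with each control period).
- imaging.get_image(name): name is "scene" or "top" or "wrist"; returns a dict with "color" (420x560x3 uint8, blue, green, red), "fx", "fy", "cx", "cy" (pixels), "D" ([k1, k2, p1, p2, k3] as OpenCV has them; the pictures are not rectified), "extrinsics" (4x4, takes a point from world to camera coordinates); the wrist camera has in their place "hand_eye" (4x4, takes a point from camera to tool coordinates, whose origin is the TCP and whose axes are the flange's). Camera axes: x right, y down, z forward; pixel columns grow to the right and rows downward; lengths in m; the calibration is good to about 2 mm. A picture is of the moment at which its call begins: read the wrist's pose just before it. There is no depth.
- ctrl.finish_job(): hands the job in; it is judged then, once.
The state is a dict: "t": time; "q": joint angles; "dq": joint speeds; "effort": joint torques, N m; "tool_pos": TCP position; "tool_rot": TCP orientation; "contact_force": force on the tool from outside, world axes, zero at the start; "wrist_torque": the same for the moment, N m; "opening": finger opening in m; "grip_force": force on a finger pad.
Only numpy, scipy, OpenCV 4.12 (cv2) and the standard library are available. Lean on these libraries where they do the work, as an engineer would, in place of code of your own. Each camera call takes 0.05 s, during which the arm holds its last target. There are 200 camera calls.

## Working session

There is one attempt and no reset: what is moved stays moved. The work goes in short steps, Python scripts to look and compute and a tool call to move; the robot and the scene stay as the last step left them, time stands still between calls to the robot, and variables do not carry over. Pictures are saved under pics/ and viewed, at most 10 in all, crops included, and the job is handed in when it is done.

Besides the shell and the picture viewer there is one more tool, called after "Call:" in YAML: its name, and indented under it one key for each argument. play_rows: Moves the arm, as the interface text tells. Shift numbers are shares of 0.05 m and turn numbers shares of 8 degrees, none past 1 either way. Its arguments: {"type":"object","properties":{"series":{"type":"array"},"force":{"type":"number"}},"required":["series"]}

```bash
mkdir -p pics; cat > h.py <<'E'
import numpy as np, cv2
from scipy.spatial.transform import Rotation as R
from station import ctrl, imaging
def grab(name, fn=None):
    o=ctrl.get_obs(); im=imaging.get_image(name)
    K=np.array([[im['fx'],0,im['cx']],[0,im['fy'],im['cy']],[0,0,1]]);D=np.array(im['D'])
    if name=='wrist':
        T=np.eye(4);T[:3,:3]=R.from_rotvec(o['tool_rot']).as_matrix();T[:3,3]=o['tool_pos']
        C=T@np.array(im['hand_eye'])
    else: C=np.linalg.inv(np.array(im['extrinsics']))
    if fn: cv2.imwrite(fn,im['color'])
    return im['color'],K,D,C
def onplane(px,K,D,C,z):
    n=cv2.undistortPoints(np.array(px,float).reshape(-1,1,2),K,D).reshape(-1,2)
    d=np.c_[n,np.ones(len(n))]@C[:3,:3].T
    return C[:3,3]+d*((z-C[2,3])/d[:,2])[:,None]
E
python3 - <<'E'
from h import *
ims=[]
for n in('top','scene'):
    c,K,D,C=grab(n,f'pics/{n}0.png'); print(n,C[:3,3].round(3),K[0,0])
o=ctrl.get_obs();print(o['t'],o['tool_pos'],o['tool_rot'],R.from_rotvec(o['tool_rot']).as_matrix().round(3))
E
```

```text
top [ 0.488 -0.008  1.03 ] 402.8287234455948
scene [0.969 0.257 0.748] 439.8901017680632
0.1 [0.25331217 0.57076118 0.23018782] [-6.51373511e-01 -3.07275221e+00  2.70862437e-03] [[-0.914  0.406 -0.001]
 [ 0.406  0.914 -0.002]
 [ 0.    -0.002 -1.   ]]
```

View pics/top0.png

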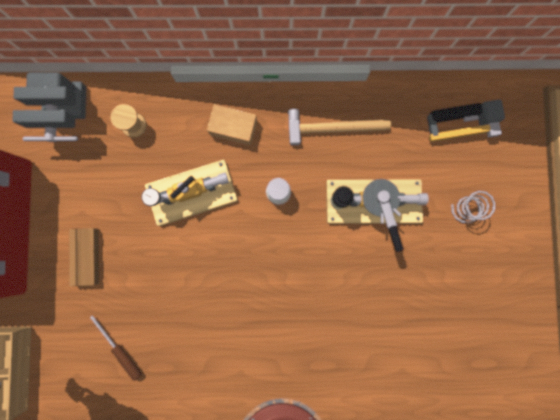

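View pics/scene0.png

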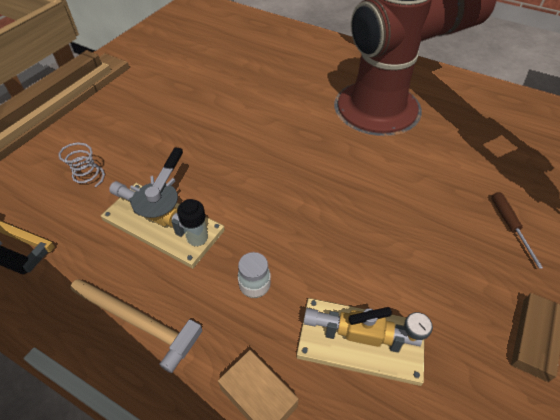

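The top view shows the lever board at about (375,202), filter cap at (343,197), plate at (381,197) and lever grip at (396,238). The T-handle board is at (192,192). Robot side is down in the picture.

```bash
python3 - <<'E'
from h import *
c,K,D,C=grab('top')
hsv=cv2.cvtColor(c,cv2.COLOR_BGR2HSV)
roi=np.zeros(c.shape[:2],np.uint8);roi[165:262,315:440]=255
b=cv2.inRange(hsv,(18,60,150),(32,255,255))&roi
pts=np.argwhere(b)[:,::-1]
w=onplane(pts,K,D,C,.018)[:,:2]
r=cv2.minAreaRect((w*1000).astype(np.float32));print('board',len(pts),r)
k=cv2.inRange(hsv,(0,0,0),(180,255,50))&roi
n,l,s,ce=cv2.connectedComponentsWithStats(k)
for i in range(1,n):
    if s[i,4]>40:
        P=np.argwhere(l==i)[:,::-1]
        print(s[i],ce[i],onplane([ce[i]],K,D,C,.108)[0].round(4),onplane([ce[i]],K,D,C,.126)[0].round(4))
        W=onplane(P,K,D,C,.108)[:,:2];m=W.mean(0);u=np.linalg.svd(W-m)[2][0];print(u,np.degrees(np.arctan2(u[1],u[0])),((W-m)@u).min(),((W-m)@u).max())
print('plate guess',onplane([[381,197]],K,D,C,.091))
cv2.imwrite('pics/crop0.png',cv2.resize(c[165:262,315:440],None,fx=6,fy=6,interpolation=cv2.INTER_CUBIC))
E
```

```text
board 1502 ((602.1868896484375, -241.8821258544922), (240.4759063720703, 109.44807434082031), 89.4556655883789)
[334 188  19  19 240] [343.125      197.47916667] [ 0.6018 -0.1493  0.108 ] [ 0.5996 -0.1466  0.126 ]
[-0.69971179  0.71442523] 134.4038857113418 -0.02045239057108238 0.022483792393861828
[390 228  12  23 127] [395.4488189  238.86614173] [ 0.5052 -0.2672  0.108 ] [ 0.5048 -0.2621  0.126 ]
[-0.96714534 -0.2542241 ] -165.2723856986091 -0.025343795558618678 0.026525757857077448
plate guess [[ 0.60413864 -0.24115213  0.091     ]]
```

View pics/crop0.png

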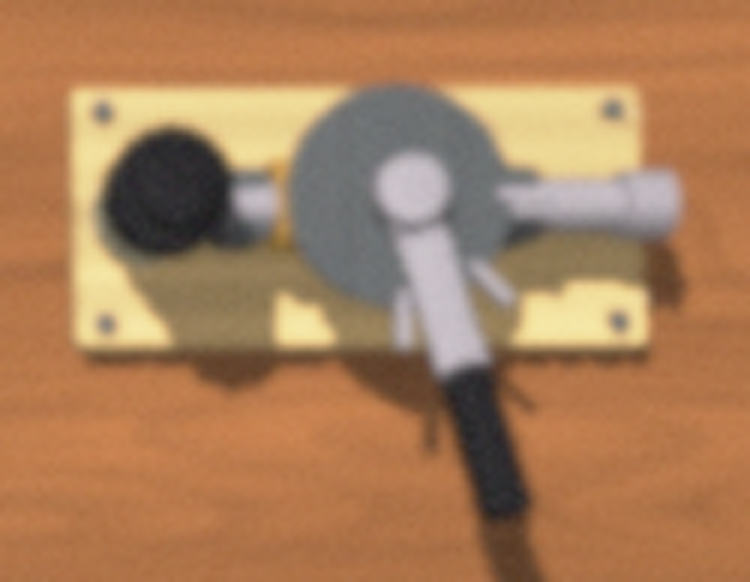

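The crop shows the pivot cap at (412,187) and the sleeve centre at about (485,440). The lever sits between the shut rib (405,318) and the half rib (495,283). From the pivot at about (0.601,-0.240), the lever is about 15° open now. Next I'll move above the grip.

Call:
play_rows:
  series:
    - [1,[-0.71,-0.83,0],[0,0,0]]
    - [1,[-0.71,-0.83,0],[0,0,0]]
    - [1,[-0.71,-0.83,0],[0,0,0]]
    - [1,[-0.71,-0.83,0],[0,0,0]]
    - [1,[-0.71,-0.83,0],[0,0,0]]
    - [1,[-0.71,-0.83,0],[0,0,0]]
    - [1,[-0.71,-0.83,0],[0,0,0]]
    - [1,[-0.71,-0.83,0],[0,0,0]]

```text
t: 1.15
tool_pos: [0.3785, 0.1509, 0.2311]
tool_rot: [0.651, 3.073, 0.0]
contact_force: [0.7, -0.4, 0.2]
opening: 0.0853
grip_force: 0.0
```

Call:
play_rows:
  series:
    - [1,[-0.71,-0.83,0],[0,0,0]]
    - [1,[-0.71,-0.83,0],[0,0,0]]
    - [1,[-0.71,-0.83,0],[0,0,0]]
    - [1,[-0.71,-0.83,0],[0,0,0]]
    - [1,[-0.71,-0.83,0],[0,0,0]]
    - [1,[-0.71,-0.83,0],[0,0,0]]
    - [1,[-0.71,-0.83,0],[0,0,0]]
    - [1,[-0.71,-0.83,0],[0,0,0]]

```text
t: 2.15
tool_pos: [0.5034, -0.2679, 0.2309]
tool_rot: [-0.652, -3.073, -0.001]
contact_force: [0.2, -0.1, 1.5]
opening: 0.0855
grip_force: 0.0
```

Call:
play_rows:
  series:
    - [1,[0,0,0],[0,0,1]]
    - [1,[0,0,0],[0,0,1]]
    - [1,[0,0,0],[0,0,1]]
    - [1,[0,0,0],[0,0,1]]
    - [1,[0,0,0],[0,0,1]]
    - [1,[0,0,0],[0,0,1]]
    - [1,[0,0,0],[0,0,1]]
    - [1,[0,0,0],[0,0,1]]

```text
t: 3.15
tool_pos: [0.5031, -0.266, 0.2308]
tool_rot: [-2.186, -2.255, 0.0]
contact_force: [-0.3, 0.1, 0.1]
opening: 0.0852
grip_force: 0.0
```

Call:
play_rows:
  series:
    - [1,[0,0,0],[0,0,1]]
    - [1,[0,0,0],[0,0,1]]
    - [1,[0,0,0],[0,0,1]]
    - [1,[0,0,0],[0,0,1]]
    - [1,[0,0,0],[0,0,1]]
    - [1,[0,0,0],[0,0,1]]
    - [1,[0,0,0],[0,0,1]]
    - [1,[0,0,0],[0,0,1]]

```text
t: 4.15
tool_pos: [0.5031, -0.2659, 0.2308]
tool_rot: [-3.049, -0.755, 0.001]
contact_force: [0.2, -0.3, 0.4]
opening: 0.0854
grip_force: 0.0
```

Call:
play_rows:
  series:
    - [1,[0,0,0],[0,0,1]]
    - [1,[0,0,0],[0,0,0.6]]
    - [1,[0,0,0],[0,0,0]]
    - [1,[0,0,0],[0,0,0]]

```text
t: 4.65
tool_pos: [0.5032, -0.2661, 0.2311]
tool_rot: [-3.113, -0.419, 0.0]
contact_force: [-0.4, 0.1, 0.5]
opening: 0.0853
grip_force: 0.0
```

```bash
python3 - <<'E'
from h import *
c,K,D,C=grab('wrist','pics/w1.png')
o=ctrl.get_obs();print(o['t'],o['q'],o['tool_pos'],R.from_rotvec(o['tool_rot']).as_matrix().round(3))
for p in ([.601,-.240,.105],[.505,-.267,.108]):
    T=np.linalg.inv(C);print(cv2.projectPoints(np.array([p]),cv2.Rodrigues(T[:3,:3])[0],T[:3,3],K,D)[0].ravel())
hsv=cv2.cvtColor(c,cv2.COLOR_BGR2HSV)
k=cv2.inRange(hsv,(0,0,0),(180,255,50))
n,l,s,ce=cv2.connectedComponentsWithStats(k)
for i in range(1,n):
    if s[i,4]>300: print(s[i],ce[i],onplane([ce[i]],K,D,C,.108)[0].round(4))
E
```

```text
4.7 [-6.17100267e-01 -7.93236605e-02  1.74393889e+00  4.11681313e-05
  1.47727002e+00  6.86437774e-01] [ 0.50323192 -0.2660689   0.23114383] [[ 0.964  0.264 -0.   ]
 [ 0.264 -0.964  0.   ]
 [-0.    -0.    -1.   ]]
[280.4998736   83.77002979]
[281.06032398 198.00317537]
[ 140   16   68   65 2837] [173.33063095  52.69792034] [ 0.6012 -0.1495  0.108 ]
[ 273  164   20   61 1186] [282.48482293 194.00421585] [ 0.5091 -0.2672  0.108 ]
[    0   267   560   153 36388] [277.56139387 372.39782346] [ 0.2948 -0.3208  0.108 ]
```

View pics/w1.png

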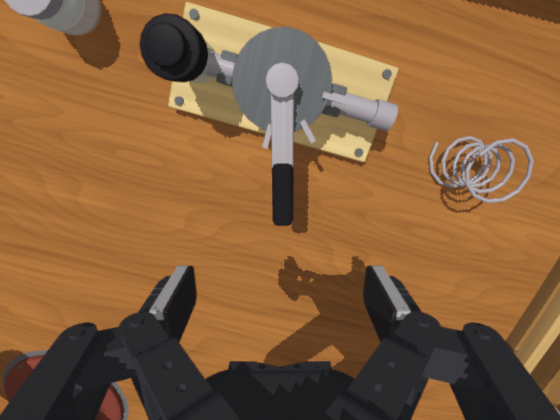

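The wrist view shows the lever upright in the picture, pivot at (283,79) and sleeve at (282,194). It is centred between the fingers and aligned with the tool. Next I'll lower and close gently.

Call:
play_rows:
  series:
    - [1,[0,0,0.75],[0,0,0]]
    - [1,[0,0,0.75],[0,0,0]]
    - [1,[0,0,0.75],[0,0,0]]
    - [1,[0,0,0.75],[0,0,0]]
    - [1,[0,0,0],[0,0,0]]
    - [0.5,[0,0,0],[0,0,0]]
    - [0,[0,0,0],[0,0,0]]
    - [0,[0,0,0],[0,0,0]]
  force: 20

```text
t: 5.7
tool_pos: [0.5042, -0.2668, 0.0831]
tool_rot: [3.112, 0.417, 0.003]
contact_force: [0.8, -0.1, 0.0]
opening: 0.032
grip_force: 0.0
```

Call:
play_rows:
  series:
    - [0,[0,0,0],[0,0,0]]
    - [0,[0,0,0],[0,0,0]]
    - [0,[0,0,0],[0,0,0]]
    - [0,[0,0,0],[0,0,0]]

```text
t: 6.2
tool_pos: [0.504, -0.2668, 0.0826]
tool_rot: [3.112, 0.416, 0.002]
contact_force: [-0.5, 0.4, 5.7]
opening: 0.0196
grip_force: 25.9
```

Call:
play_rows:
  series:
    - [0,[0.007,0.171,0],[0,0,-0.608]]
    - [0,[0.007,0.171,0],[0,0,-0.608]]
    - [0,[0.007,0.171,0],[0,0,-0.608]]
    - [0,[0.007,0.171,0],[0,0,-0.608]]
    - [0,[0.007,0.171,0],[0,0,-0.608]]
    - [0,[0.007,0.171,0],[0,0,-0.608]]
    - [0,[0,0,0],[0,0,0]]
    - [0,[0,0,0],[0,0,0]]

```text
t: 7.2
tool_pos: [0.5293, -0.3119, 0.0827]
tool_rot: [2.905, 1.184, 0.001]
contact_force: [0.7, -5.9, 3.8]
opening: 0.0193
grip_force: 25.8
```

```bash
python3 - <<'E'
from h import *
o=ctrl.get_obs();M=R.from_rotvec(o['tool_rot']).as_matrix()
print(np.degrees(np.arctan2(-M[1,0],-M[0,0]))%360,o['tool_pos'],o['contact_force'])
d=np.array(o['tool_pos'][:2])-[.601,-.240];print(np.degrees(np.arctan2(d[1],d[0]))%360-179.46,np.hypot(*d))
c,K,D,C=grab('wrist','pics/w2.png')
E
```

```text
224.3433284664068 [ 0.52934219 -0.31185888  0.08268022] [ 0.67640044 -5.86573903  3.80983759]
45.62027293565572 0.10148172827508432
```

Release, lift and check from above.

Call:
play_rows:
  series:
    - [0.3,[0,0,0],[0,0,0]]
    - [0.6,[0,0,0],[0,0,0]]
    - [1,[0,0,0],[0,0,0]]
    - [1,[0,0,0],[0,0,0]]
    - [1,[0,0,0],[0,0,0]]
    - [1,[0,0,0],[0,0,0]]
    - [1,[0,0,-0.5],[0,0,0]]
    - [1,[0,0,-0.75],[0,0,0]]

```text
t: 8.25
tool_pos: [0.5275, -0.3095, 0.1427]
tool_rot: [-2.905, -1.187, 0.003]
contact_force: [1.1, -0.2, 0.3]
opening: 0.0853
grip_force: 0.0
```

Call:
play_rows:
  series:
    - [1,[0,0,-0.75],[0,0,0]]
    - [1,[0,0,-0.75],[0,0,0]]
    - [1,[0,0,-0.5],[0,0,0]]
    - [1,[0,0,0],[0,0,0]]
    - [1,[0,0,0],[0,0,0]]

```text
t: 8.88
tool_pos: [0.528, -0.3098, 0.2422]
tool_rot: [-2.907, -1.187, 0.002]
contact_force: [0.4, -1.5, -0.4]
opening: 0.0853
grip_force: 0.0
```

```bash
python3 - <<'E'
from h import *
c,K,D,C=grab('wrist','pics/w3.png')
hsv=cv2.cvtColor(c,cv2.COLOR_BGR2HSV)
k=cv2.inRange(hsv,(0,0,0),(180,255,50))
n,l,s,ce=cv2.connectedComponentsWithStats(k)
for i in range(1,n):
    if 500<s[i,4]<5000:
        W=onplane(np.argwhere(l==i)[:,::-1],K,D,C,.108)[:,:2];m=W.mean(0);u=np.linalg.svd(W-m,full_matrices=False)[2][0]
        d=m-[.601,-.240];print(s[i],m,np.degrees(np.arctan2(u[1],u[0]))%180+180-179.46,np.degrees(np.arctan2(d[1],d[0]))%360-179.46)
b=cv2.inRange(hsv,(18,60,150),(32,255,255));b[180:]=0
n,l,s,ce=cv2.connectedComponentsWithStats(b)
w=onplane(np.argwhere(b)[:,::-1],K,D,C,.018)[:,:2]
print(cv2.minAreaRect((w*1000).astype(np.float32)),ctrl.get_obs()['contact_force'])
E
```

```text
[ 172    0   64   36 1710] [ 0.59666884 -0.15794046] 128.22584333663158 -86.43869547685497
[ 504   37   56   77 2419] [ 0.76845309 -0.39050299] 94.49245605703433 138.5915237144592
[ 273  163   20   59 1079] [ 0.53256823 -0.30846429] 43.93860185632775 45.553610520431704
((650.7484130859375, -342.0070495605469), (176.54380798339844, 483.2249450683594), 28.01427459716797) [-0.16669786  0.34225828 -0.38494801]
```

View pics/w3.png

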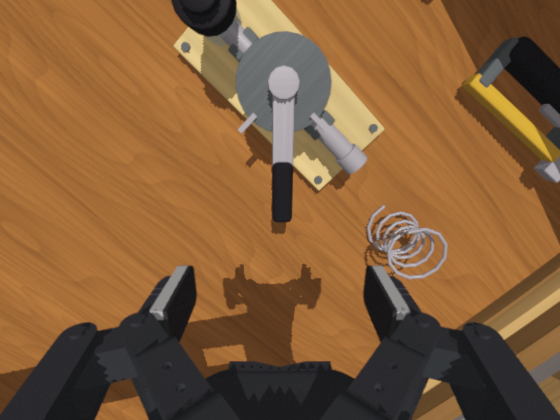

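The wrist view shows the lever covering the half rib, pivot at (284,82) and sleeve at (282,192). It reads 44–45.5°, and the gripper is clear.

```bash
python3 -c "
from station import ctrl
print(ctrl.finish_job())"
```

```text
the job is handed in; nothing more can be done
None
```

The lever handle is now half open (about 45° by the wrist camera) and released, the T handle was not touched, and the job was handed in at about 9 s of the 32 s allowed.

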